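# Restock the threadlocker lane, oldest bottle in front

## Task

Restock the threadlocker lane of the small grey two-lane rack so that the oldest bottle is used first. First bring the red bottle that stands at the back of its lane forward to the front stop of that same lane (the end towards the robot); then take the new red bottle from the bench and stand it behind the old one in the same lane. Both bottles stay upright inside the lane, and the box of pins in the other lane and the spindle on the bench stay where they are.

Things in the scene. Friction and masses are not known exactly. Their poses are not given: they have to be found in the camera images.
- rack: Grey steel two-lane rack fixed to the bench, 146 x 126 x 15 mm. Origin: centre of underside; x runs along the lanes from front (robot side) to back, y left, z up. Lane centre lines y = +36 and -36 mm; lanes 48 mm wide inside; inner faces of front and back stops x = -70 and +70 mm. Lane floor 3 mm above bench; 3 mm thick sides and stops rise 12 mm above it. One lane has the old bottle.
- old_bottle_mid (a point): Old stock: red threadlocker bottle with a white conical nozzle, standing upright in the back half of one lane. Oval body 22 x 27 mm and 60 mm high, 92 mm with the nozzle, 60 g. This point is on its axis, 40 mm above its base; z is up along the axis. It can be gripped here across the body at any yaw, with the fingertips passing above the lane sides.
- new_bottle_mid (a point): New stock: an identical red bottle, standing upright on the bench to the right of the rack. This point is on its axis, 40 mm above its base; z is up along the axis.
- pin_box_mid (a point): Bystander: small white card box of pins, 37 x 53 x 24 mm, lying in the other lane, long side (its y axis) along the lane. This point is its centre.
- spindle_mid (a point): Bystander: bare steel pedal spindle, 84 mm long (along its y axis), 18 mm thick, lying on the bench to the right of the rack. This point is its centre.
Not all that is in view belongs to the job. Leave any green, pink or turquoise look-alike of the part that bears pin_box_mid alone.

How it is judged:
On the way:
1. the old bottle stands at the front stop of its lane while the new one is still outside the rack (x of old_bottle_mid in the frame of rack between -0.064 and -0.042 m and z of old_bottle_mid in the frame of rack between 0.036 and 0.05 m and angle between old_bottle_mid's own z axis and vertical below 0.17 rad and ((y of old_bottle_mid in the frame of rack between 0.02 and 0.052 m and y of pin_box_mid in the frame of rack below 0 m) or (y of old_bottle_mid in the frame of rack between -0.052 and -0.02 m and y of pin_box_mid in the frame of rack above 0 m)) and horizontal distance between new_bottle_mid and rack above 0.11 m), for 0.2 s.
At the end, for the whole second after the job is handed in: Both bottles stand upright (within 10 degrees), at rest on the floor of the lane that held the old bottle: the old one in front with at most about 15 mm between it and the front stop, the new one behind it inside the lane (x of old_bottle_mid in the frame of rack between -0.064 and -0.042 m and z of old_bottle_mid in the frame of rack between 0.036 and 0.05 m and angle between each of old_bottle_mid, new_bottle_mid's own z axis and vertical below 0.17 rad and ((y of old_bottle_mid in the frame of rack between 0.02 and 0.052 m and y of pin_box_mid in the frame of rack below 0 m) or (y of old_bottle_mid in the frame of rack between -0.052 and -0.02 m and y of pin_box_mid in the frame of rack above 0 m)) and x of new_bottle_mid in the frame of rack between -0.04 and 0.063 m and z of new_bottle_mid in the frame of rack between 0.036 and 0.05 m and ((y of new_bottle_mid in the frame of rack between 0.02 and 0.052 m and y of old_bottle_mid in the frame of rack above 0 m) or (y of new_bottle_mid in the frame of rack between -0.052 and -0.02 m and y of old_bottle_mid in the frame of rack below 0 m)) and linear speed of each of old_bottle, new_bottle below 0.02 m/s); the robot touches nothing.
It fails at once if the box of pins is shifted by more than 20 mm (distance of pin_box_mid from where it was at the start of the episode above 0.02 m).
It fails at once if the spindle is shifted by more than 20 mm (distance of spindle_mid from where it was at the start of the episode above 0.02 m).
It fails at once if a bottle is knocked over (angle between any of old_bottle_mid, new_bottle_mid's own z axis and vertical above 1 rad).
It also fails if it takes over 51 s, if anything falls off the work surface, if the arm or the gripper's body presses on something with over 40 N, if the wrist force passes 120 N, or if a joint passes its speed limit or range.

## Robot

A 6-joint arm with a two-finger parallel gripper is mounted at the origin on a cart in front of the work surface, level with it; the furniture and walls round the work are solid. World frame = base frame: x ahead of the robot, y to its left, z up, the work surface at z = 0. Lengths are in m, angles in rad, forces in N, time in s.
With the tool pointing down it reaches from about 0.35 to 0.875 m from the base axis. Payload 4.2 kg.
Tool frame: the origin (TCP) lies between the finger pads; the fingertips stand 22 mm ahead of it and the grasp point (between the pads) lies 3 mm ahead of it (ctrl.tips_ahead is the distance from the TCP to the fingertips, in m); z points along the fingers, y is the direction in which the jaws open and shut (so a half turn about z gives the same grasp; the last joint's range is limited). The gripper opens to 85 mm and grips with 20 to 120 N. Pads are 22 mm wide; open, the fingers measure 114 mm over their backs; the gripper's body (76 mm by 85 mm) begins 54 mm behind the grasp point. The pads swing forward as they close: fully open they stand 13 mm farther back than shut.
Start: joints at [1.479, 0.385, 0.008, 0, -1.194, -0.259], TCP at [0.215, 0.587, 0.253] pointing down, gripper open.
Joint ranges: [-3.14, 3.14], [-1.21, 2.06], [-1.07, 1.41], [-3.16, 2.05], [-2.99, -0.16], [-3.1, 3.1]. Speed limits (rad/s): [2.79, 2.79, 3.14, 3.14, 3.14, 3.14].

## Interface

Orientations are given as a rotation vector (axis times angle).
In Python, from station import ctrl, viewer gives the robot as it stands. Calls block until the motion is done:
- ctrl.move_to(position, orientation): joint-space move of the TCP to a pose.
- ctrl.move_linear(position, ori=None, max_speed=0.15): straight line of the TCP; ori=None keeps the orientation; max_speed is the mean speed in m/s.
- ctrl.movej(angles): joint-space move.
- ctrl.release() and ctrl.gripper_close(strength=None): open the fingers fully, or close them until they stop; strength is the grip in N (None keeps the last).
- ctrl.wait(seconds).
- ctrl.inverse_kinematics(position, orientation): joint angles nearest the present ones, or None.
- ctrl.get_state(): the state.
- viewer.get_image(name): name is "scene" or "top" or "wrist"; returns a dict with "frame" (400x640x3 uint8, red, green, blue), "mtx" (3x3 intrinsics, pixels), "world_from_camera" (4x4, takes a point from camera to world coordinates). Camera axes: x right, y down, z forward; pixel columns grow to the right and rows downward; lengths in m; the calibration is good to about 2 mm. The wrist camera is an equidistant fisheye: a pixel r from the principal point sees the ray r / f radians off the axis. A picture is of the moment at which its call begins. There is no depth.
A pose or a line that the arm cannot do raises ctrl.IKError and nothing moves.
- ctrl.close_job(): hands the job in, once; it reports no verdict.
Trained networks look in the newest picture that a camera, given by its name, has taken for a name from the list of things; names that differ only in an ending like _2 or _b are one class to them, and where a whole thing is asked for, a point or a joint stands for the part that bears it (a point fixed in the world has none). Each returns a list of dicts, best first, with "conf" (0 to 1); they miss things now and then, are a little off and sometimes report something else, mostly with a low value. They report only what shows in the picture. A call takes as long as a camera call. They do not tell look-alikes from the thing itself.
- viewer.boxes_of(camera, query): "centre" ([x, y, z] in m, in the coordinates of the camera as it stood for that picture, good to about 4 mm: the middle of the surface that is visible of it).
- viewer.masks_of(camera, query): "region" (400x640 bool, what is visible of it).
The state is a dict: "time": time; "joints": joint angles; "dq": joint speeds; "joint_torque": joint torques, N m; "position": TCP position; "tool_rot": TCP orientation; "ft_force": force on the tool from outside, world axes, zero at the start; "wrist_torque": the same for the moment, N m; "width": finger opening in m.
Only numpy, scipy, OpenCV 4.12 (cv2) and the standard library are available. Lean on these libraries where they do the work, as an engineer would, in place of code of your own. Each camera call takes 0.05 s, during which the arm holds its last target.

## Working session

There is one attempt and no reset: what is moved stays moved. The work goes in short steps, each a Python script; the robot and the scene stay as the last script left them, time stands still between calls to the robot, and variables do not carry over. Pictures are saved under pics/ and viewed, and the job is handed in when it is done.

```bash
mkdir -p pics; ls
cat > h.py <<'E'
from station import ctrl, viewer
import numpy as np, cv2
def shot(n,f):
    d=viewer.get_image(n); cv2.imwrite('pics/'+f,d['frame'][:,:,::-1]); return d
def w(d,p):
    return (d['world_from_camera']@np.r_[p,1])[:3]
E
python3 - <<'E'
from h import *
for n in ['scene','top']:
    d=shot(n,n+'1.png')
    for q in ['rack','old_bottle_mid','new_bottle_mid','pin_box_mid','spindle_mid']:
        for r in viewer.boxes_of(n,q)[:4]:
            print(n,q,round(r['conf'],2),w(d,r['centre']).round(4))
    print(d['mtx'].round(1).tolist(),d['world_from_camera'].round(3).tolist())
s=ctrl.get_state();print(s['time'],s['position'],s['tool_rot'],s['width'])
E
```

```text
pics
scene rack 0.82 [ 0.6389 -0.0863  0.011 ]
scene old_bottle_mid 0.75 [ 0.597  -0.0804  0.0426]
scene new_bottle_mid 0.64 [ 0.6058 -0.3055  0.0406]
scene pin_box_mid 0.83 [ 0.5333 -0.1995  0.0217]
scene pin_box_mid 0.7 [ 0.5267 -0.4005  0.0201]
scene pin_box_mid 0.58 [ 0.6069 -0.305   0.0384]
scene spindle_mid 0.66 [ 0.4447 -0.3196  0.0093]
[[465.5, 0.0, 322.3], [0.0, 465.5, 197.4], [0.0, 0.0, 1.0]] [[0.507, -0.392, 0.768, -0.158], [-0.861, -0.207, 0.464, -0.622], [-0.023, -0.897, -0.442, 0.484], [0.0, 0.0, 0.0, 1.0]]
top rack 0.84 [ 0.5727 -0.0432  0.0073]
top new_bottle_mid 0.48 [ 0.6111 -0.3024  0.0532]
top pin_box_mid 0.84 [ 0.6368 -0.2133  0.0237]
top pin_box_mid 0.79 [ 0.6129 -0.0049  0.0318]
top pin_box_mid 0.66 [ 0.5335 -0.3962  0.0256]
top pin_box_mid 0.63 [ 0.5419 -0.1981  0.0213]
top spindle_mid 0.67 [ 0.4528 -0.3099  0.0153]
top spindle_mid 0.37 [ 0.5703 -0.0426  0.006 ]
[[454.8, 0.0, 316.5], [0.0, 454.8, 195.2], [0.0, 0.0, 1.0]] [[0.015, -0.983, 0.184, 0.416], [-1.0, -0.01, 0.026, -0.208], [-0.024, -0.185, -0.983, 0.906], [0.0, 0.0, 0.0, 1.0]]
0.6 [0.21477259 0.58692258 0.25330812] [-3.09336068e+00  5.48299269e-01 -1.98230671e-05] 0.08531122195038918
```

View pics/scene1.png

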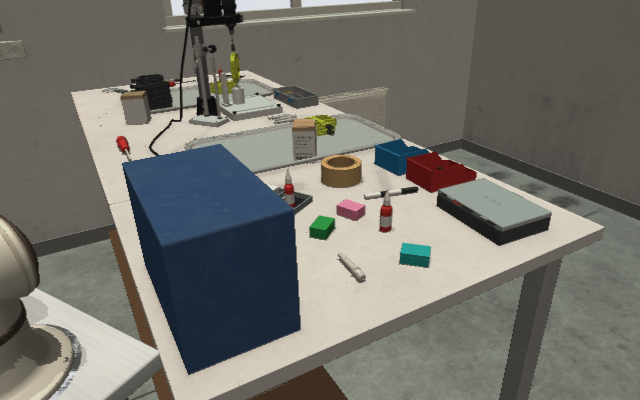

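View pics/top1.png

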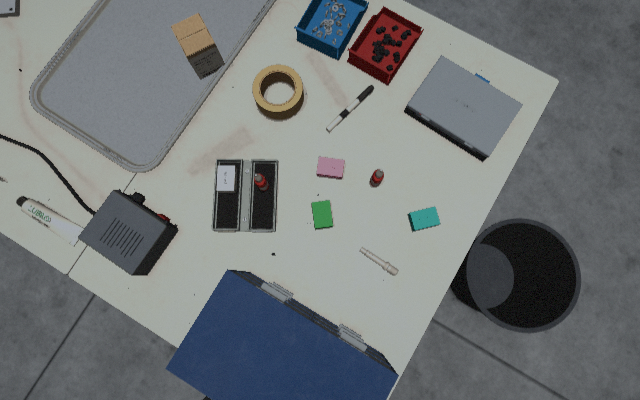

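The top view shows the rack at about (246,195). The old red bottle is at the back of its right lane (261,182) and the white box is in the left lane. The new bottle is at (377,177), the spindle at (379,261), and a tall blue box stands in front. The pink, green and turquoise boxes are look-alikes. Next I'll measure the rack, the bottles and the blue box.

```bash
cat >> h.py <<'E'
def ray(d,uv,z=None):
    K=d['mtx'];T=d['world_from_camera'];v=T[:3,:3]@np.linalg.inv(K)@np.r_[uv,1.];o=T[:3,3]
    return o+v*(z-o[2])/v[2] if z is not None else (o,v/np.linalg.norm(v))
E
python3 - <<'E'
from h import *
d=viewer.get_image('top'); s=viewer.get_image('scene')
c=d['frame'][145:245,200:300,::-1]; cv2.imwrite('pics/crop.png',cv2.resize(c,(600,600),interpolation=cv2.INTER_CUBIC))
m=viewer.masks_of('top','rack')
if m:
    pass
viewer.get_image('top')
m=viewer.masks_of('top','rack')
for r in m[:2]:
    ys,xs=np.where(r['region']); b=cv2.minAreaRect(np.c_[xs,ys].astype(np.float32)); print(r['conf'],b,cv2.boxPoints(b).tolist())
for u in [(190,362),(298,330)]: 
    print('foot',ray(s,u,0).round(3))
f=ray(s,(190,362),0); g=ray(s,(298,330),0)
for base,u in [(f,(166,243)),(g,(295,212))]:
    o,v=ray(s,u); t=np.linalg.norm((base-o)[:2])/np.linalg.norm(v[:2]); print('top',(o+t*v).round(3))
for u in [(166,243),(295,212),(218,146),(125,162)]: print('z.22',ray(s,u,.22).round(3))
for u in [(232,270),(397,377),(167,371)]: print('topcam', ray(d,u,.22).round(3))
for q in ['new_bottle_mid','old_bottle_mid']:
  for n in ['top','scene']:
    dd=viewer.get_image(n)
    for r in viewer.masks_of(n,q)[:2]:
        ys,xs=np.where(r['region']); print(q,n,round(r['conf'],2),xs.min(),xs.max(),ys.min(),ys.max(),len(xs))
E
```

```text
0.7 ((245.02894592285156, 195.0155487060547), (64.7955093383789, 75.4085693359375), 1.6846843957901) [[211.53671264648438, 231.75106811523438], [213.753662109375, 156.37509155273438], [278.52117919921875, 158.280029296875], [276.3042297363281, 233.656005859375]]
foot [ 0.154 -0.213  0.   ]
foot [ 0.28  -0.309  0.   ]
top [ 0.154 -0.213  0.193]
top [ 0.283 -0.313  0.199]
z.22 [ 0.125 -0.251  0.22 ]
z.22 [ 0.251 -0.336  0.22 ]
z.22 [ 0.387 -0.091  0.22 ]
z.22 [ 0.265 -0.009  0.22 ]
topcam [ 0.429 -0.065  0.22 ]
topcam [ 0.282 -0.308  0.22 ]
topcam [0.284 0.022 0.22 ]
new_bottle_mid top 0.49 370 383 170 186 172
old_bottle_mid top 0.61 254 269 174 190 194
old_bottle_mid scene 0.55 284 295 171 208 284
```

View pics/crop.png

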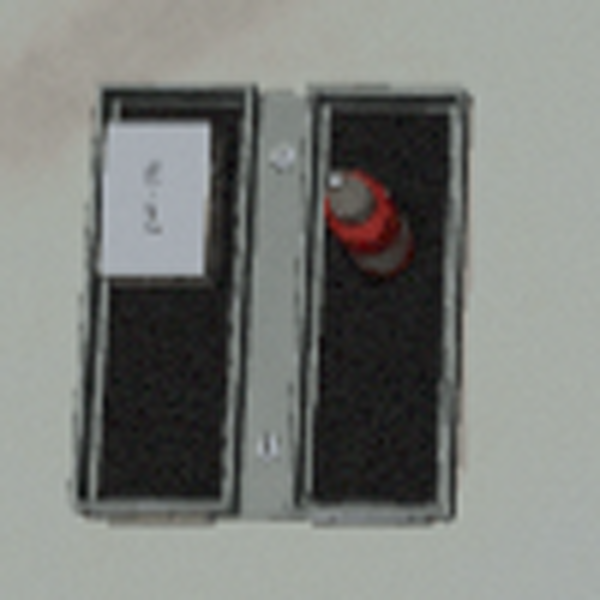

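The crop shows the right lane's rim from about (308,95) to (452,520), with the nozzle tip at (336,180) and the base near (395,270). Next I'll compute the rack pose and triangulate the bottles.

Run:
```python
from h import *
d=viewer.get_image('top'); 
C=[ray(d,np.array(u)/6+[199.6,144.6],.015) for u in [(100,88),(470,92),(452,520),(78,512)]]
print(np.round(C,4)); print('c',np.mean(C,0).round(4))
back=(C[0]+C[1])/2;fr=(C[3]+C[2])/2;a=back-fr;print('yaw',np.arctan2(a[1],a[0]), np.linalg.norm(a),[np.linalg.norm(C[0]-C[1]),np.linalg.norm(C[3]-C[2])], np.arctan2(*( (C[3]-C[2])[[1,0]]))-1.5708)
print('old tip',ray(d,np.array((336,180))/6+[199.6,144.6],.095), 'base',ray(d,np.array((395,272))/6+[199.6,144.6],.003))
s=viewer.get_image('scene')
cv2.imwrite('pics/crop_s.png',cv2.resize(s['frame'][160:240,260:400,::-1],None,fx=5,fy=5,interpolation=cv2.INTER_CUBIC))
cv2.imwrite('pics/crop_n.png',cv2.resize(d['frame'][150:210,340:410,::-1],None,fx=8,fy=8,interpolation=cv2.INTER_CUBIC))
for u in [(166,243),(295,212),(218,146),(125,162)]: print('box',ray(s,u,.197).round(3))
for u in [(232,270),(397,377),(167,371)]: print('boxtop', ray(d,u,.197).round(3))
```

```text
[[ 0.655   0.0207  0.015 ]
 [ 0.6546 -0.1051  0.015 ]
 [ 0.5096 -0.1036  0.015 ]
 [ 0.5107  0.02    0.015 ]]
c [ 0.5825 -0.042   0.015 ]
yaw -0.0023276425647921054 0.14464841593377484 [np.float64(0.1258316551241738), np.float64(0.12358696251907794)] -0.008862644526479224
old tip [ 0.60501934 -0.07407439  0.095     ] base [ 0.5947578  -0.08018763  0.003     ]
box [ 0.149 -0.219  0.197]
box [ 0.287 -0.311  0.197]
box [ 0.435 -0.044  0.197]
box [0.301 0.044 0.197]
boxtop [ 0.43  -0.06   0.197]
boxtop [ 0.278 -0.312  0.197]
boxtop [0.28  0.03  0.197]
```

View pics/crop_s.png

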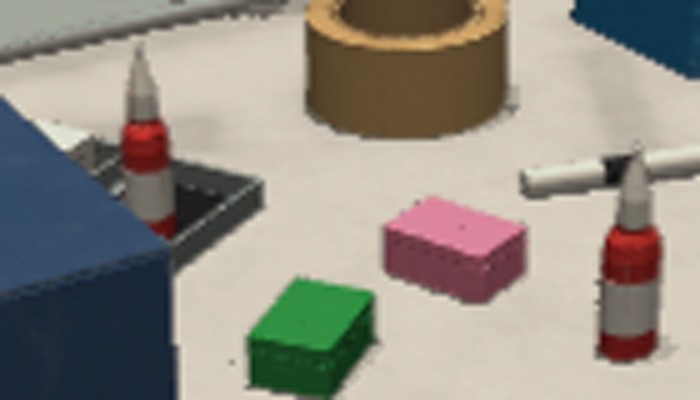

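View pics/crop_n.png

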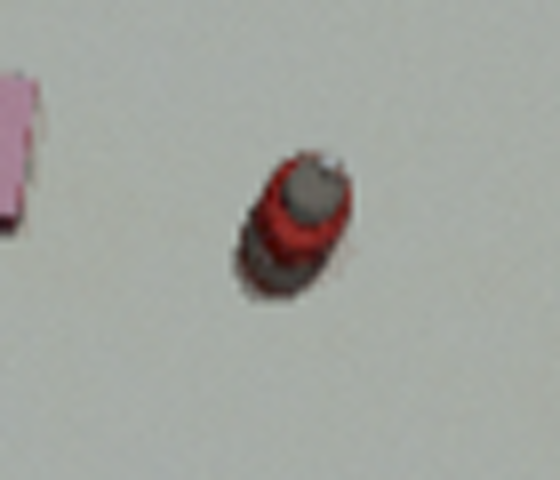

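Run:
```python
from h import *
d=viewer.get_image('top');s=viewer.get_image('scene')
def tri(a,b):
    P=[]
    for cam,u in ((d,a),(s,b)):
        W=np.linalg.inv(cam['world_from_camera'])[:3]; P.append((cam['mtx']@W,np.float64(u).reshape(2,1)))
    X=cv2.triangulatePoints(P[0][0],P[1][0],P[0][1],P[1][1]); return (X[:3]/X[3]).ravel()
o=(255.6,174.6);n=(380.9,169.9)
print('old',tri(o,(287.6,168.4)),ray(s,(287.6,168.4),.095),ray(d,o,.095))
print('new',tri(n,(387.4,188.9)),ray(s,(387.4,188.9),.092),ray(d,n,.092))
# label side-edges: body axis at mid in scene
print('old body scene',ray(s,(260+149/5,160+170/5),.043)); print('new body scene',ray(s,(260+631/5,160+290/5),.04))
from scipy.spatial.transform import Rotation as R
for yaw in (1,-1):
  M=np.array([[0,yaw,0],[yaw,0,0],[0,0,-1.]]); rv=R.from_matrix(M).as_rotvec(); 
  for p in [(.604,-.077,.25),(.604,-.077,.05),(.53,-.077,.05),(.61,-.305,.05)]:
    q=ctrl.inverse_kinematics(p,rv); print(rv.round(3),p,None if q is None else np.round(q,2))
```

```text
old [ 0.60518313 -0.07430951  0.09502521] [ 0.60539633 -0.07449387  0.095     ] [ 0.60501934 -0.07407439  0.095     ]
new [ 0.61692235 -0.30396453  0.09124304] [ 0.61540629 -0.30455804  0.092     ] [ 0.61675001 -0.30390055  0.092     ]
old body scene [ 0.5893816  -0.08772837  0.043     ]
new body scene [ 0.59317187 -0.31379899  0.04      ]
[2.221 2.221 0.   ] (0.604, -0.077, 0.25) [ 0.14  0.36 -0.04  0.   -1.17  3.  ]
[2.221 2.221 0.   ] (0.604, -0.077, 0.05) [ 0.14  0.57 -0.26  0.   -0.74  3.  ]
[2.221 2.221 0.   ] (0.53, -0.077, 0.05) [ 0.16  0.47 -0.45  0.   -0.64  2.98]
[2.221 2.221 0.   ] (0.61, -0.305, 0.05) [-0.23  0.66 -0.06  0.   -0.84 -2.91]
[ 2.221 -2.221  0.   ] (0.604, -0.077, 0.25) [ 0.14  0.36 -0.04  0.   -1.17 -0.14]
[ 2.221 -2.221  0.   ] (0.604, -0.077, 0.05) [ 0.14  0.57 -0.26  0.   -0.74 -0.14]
[ 2.221 -2.221  0.   ] (0.53, -0.077, 0.05) [ 0.16  0.47 -0.45  0.   -0.64 -0.16]
[ 2.221 -2.221  0.   ] (0.61, -0.305, 0.05) [-0.23  0.66 -0.06  0.   -0.84  0.23]
```

Both tip heights check out (95 mm and 91 mm, as expected), and the rack comes out at 145 x 125 mm. I'll approach the old bottle with the jaws along x.

```bash
cat >> h.py <<'E'
RV=[2.2214415,-2.2214415,0]
def st(t):
    s=ctrl.get_state();print(t,round(s['time'],2),np.round(s['position'],4),'F',np.round(s['ft_force'],2),'w',round(s['width'],4))
E
python3 - <<'E'
from h import *
ctrl.move_to([.605,-.075,.22],RV); st('above')
shot('wrist','w1.png')
ctrl.move_linear([.605,-.075,.051]); st('down')
shot('scene','s2.png')
ctrl.gripper_close(30); st('closed')
ctrl.move_linear([.605,-.075,.059],max_speed=.05); st('lift')
shot('scene','s3.png')
E
```

```text
above 4.17 [ 0.6052 -0.0742  0.2201] F [-0.42  0.11  0.67] w 0.0852
down 5.49 [ 0.6057 -0.075   0.052 ] F [ 0.06 -0.49  0.19] w 0.0853
closed 6.13 [ 0.6051 -0.075   0.0513] F [-0.05  0.52  2.67] w 0.0246
lift 6.44 [ 0.6052 -0.0749  0.0594] F [ 0.27  0.17 -1.15] w 0.0244
```

View pics/w1.png

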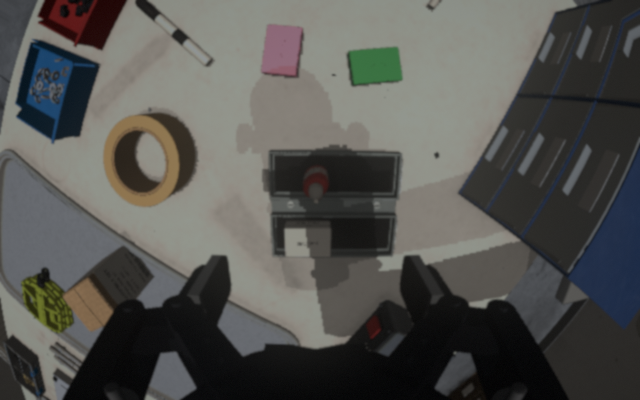

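View pics/s3.png

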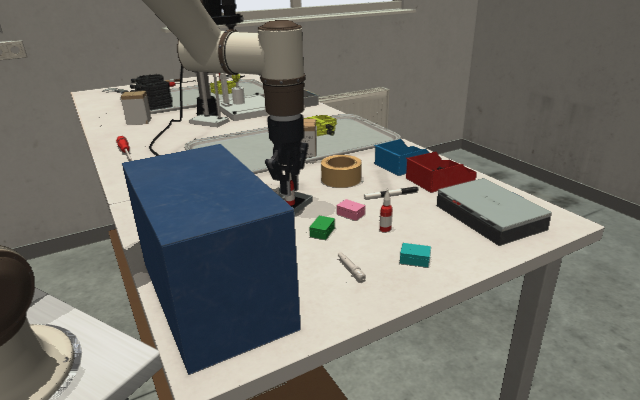

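The wrist picture shows the bottle in the upper (right-hand) lane at (316,185). In the scene picture the gripper is closed on it near (290,190), with the arm well above the blue box. The 24.6 mm width confirms the grip, so I'll slide it to the front.

Run:
```python
from h import *
ctrl.move_linear([.5295,-.0775,.059],max_speed=.08); st('front')
ctrl.move_linear([.5295,-.0775,.0518],max_speed=.03); ctrl.wait(.2); st('down')
ctrl.release(); ctrl.wait(.2); st('rel')
ctrl.move_linear([.5295,-.0775,.20]); st('up')
ctrl.move_linear([.616,-.304,.20],max_speed=.3); st('over new')
d=shot('top','t4.png'); shot('wrist','w4.png'); s=shot('scene','s4.png')
cv2.imwrite('pics/t4c.png',cv2.resize(d['frame'][145:245,200:300,::-1],(600,600),interpolation=cv2.INTER_CUBIC))
```

```text
front 7.58 [ 0.5302 -0.0774  0.0591] F [ 0.04  0.47 -0.95] w 0.0237
down 8.18 [ 0.5294 -0.0775  0.0517] F [-0.09 -0.49 -1.03] w 0.024
rel 9.0 [ 0.5295 -0.0775  0.0518] F [ 0.46  0.01 -0.01] w 0.0851
up 10.14 [ 0.5288 -0.0775  0.199 ] F [-1.08  0.37 -0.28] w 0.0851
over new 11.1 [ 0.6155 -0.3032  0.1993] F [-0.82 -0.32  0.24] w 0.0851
```

View pics/t4c.png

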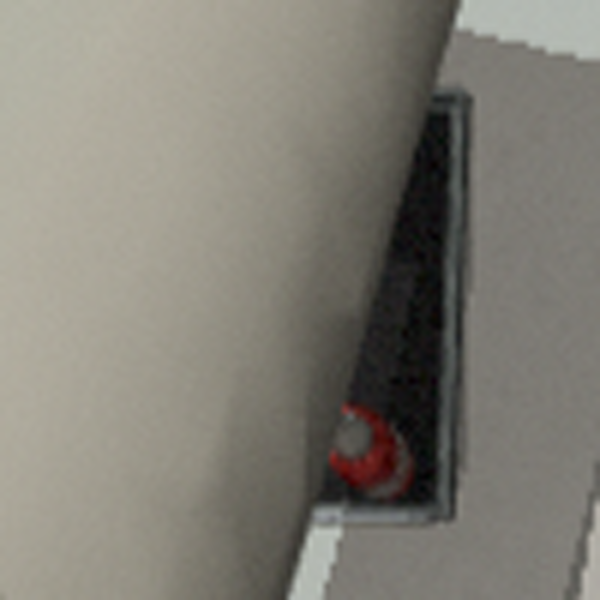

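View pics/w4.png

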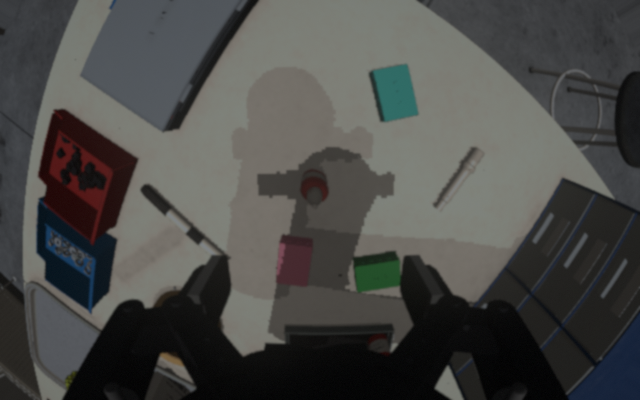

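View pics/s4.png

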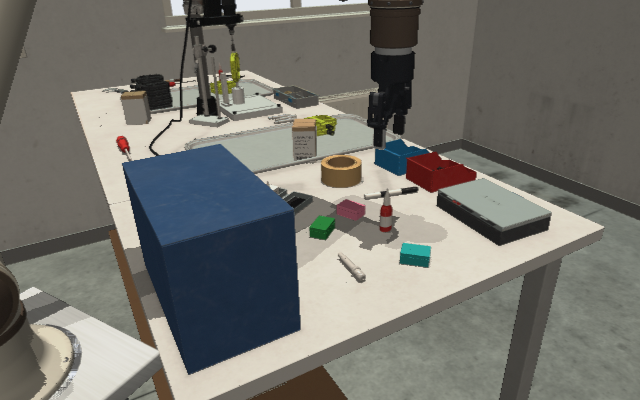

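The top crop shows the old bottle upright at the front stop, tip near (350,430). The wrist view shows the new bottle centred between the jaws at (314,187), with the spindle and pink box clear. I'll pick up the new bottle next.

Run:
```python
from h import *
ctrl.move_linear([.616,-.304,.049]); st('down')
ctrl.gripper_close(30); st('closed')
ctrl.move_linear([.616,-.304,.12],max_speed=.1); st('lift')
assert ctrl.get_state()['width']>.018
ctrl.move_linear([.627,-.078,.12],max_speed=.15); st('over')
d=shot('top','t5.png');shot('scene','s5.png')
```

```text
down 12.41 [ 0.6168 -0.3042  0.0502] F [ 0.3   0.31 -0.06] w 0.0855
closed 12.98 [ 0.6162 -0.3041  0.0494] F [-0.52  0.28  2.86] w 0.025
lift 13.84 [ 0.6154 -0.3038  0.1192] F [-0.04 -0.18 -0.82] w 0.0249
over 15.5 [ 0.6269 -0.0787  0.1199] F [-0.99  0.03 -1.1 ] w 0.0246
```

View pics/s5.png

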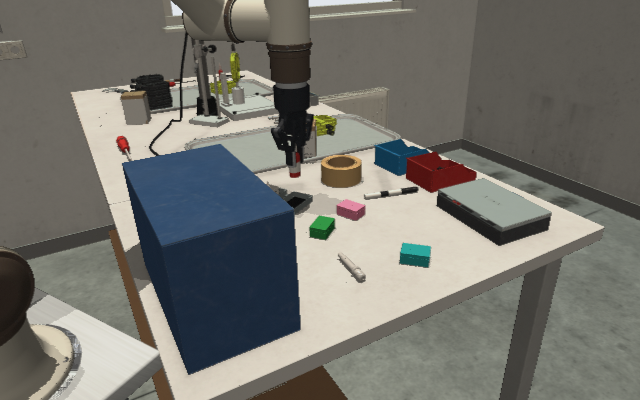

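View pics/t5.png

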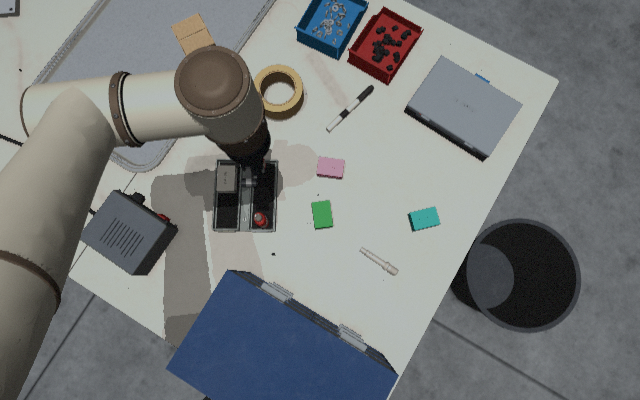

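The bottle hangs upright at (295,165) in the scene view, above the back of the lane. The old one is at (261,218) in the top view, and the spindle and boxes have not moved. Lowering it now.

Run:
```python
from h import *
ctrl.move_linear([.627,-.078,.062],max_speed=.1)
ctrl.move_linear([.627,-.078,.0525],max_speed=.03); ctrl.wait(.2); st('down')
ctrl.release(); ctrl.wait(.2); st('rel')
ctrl.move_linear([.627,-.078,.22]); st('up')
ctrl.movej([1.0]+list(ctrl.get_state()['joints'][1:])); st('away'); ctrl.wait(.5)
d=shot('top','t6.png');shot('scene','s6.png')
cv2.imwrite('pics/t6c.png',cv2.resize(d['frame'][145:245,200:300,::-1],(600,600),interpolation=cv2.INTER_CUBIC))
```

```text
down 17.0 [ 0.627  -0.078   0.0525] F [-0.27  0.16 -0.43] w 0.0251
rel 17.82 [ 0.627  -0.078   0.0525] F [1.31 0.37 0.1 ] w 0.0857
up 19.08 [ 0.6264 -0.078   0.2189] F [0.23 0.11 0.01] w 0.0853
away 21.0 [0.465  0.4268 0.2189] F [-0.23  0.6   0.35] w 0.0858
```

View pics/t6c.png

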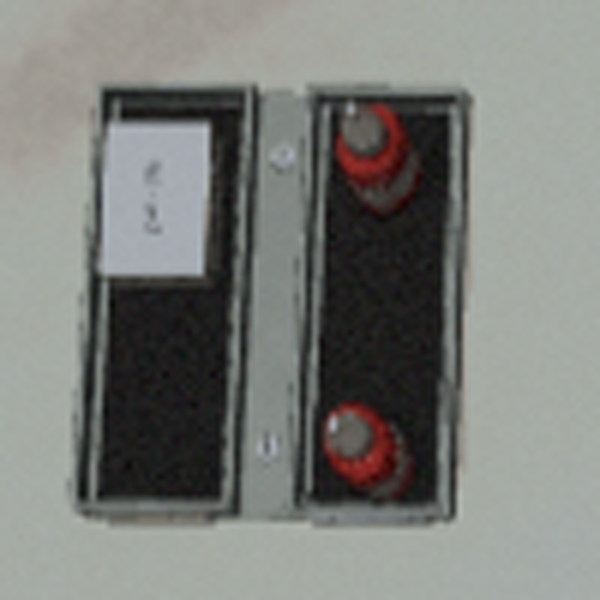

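View pics/s6.png

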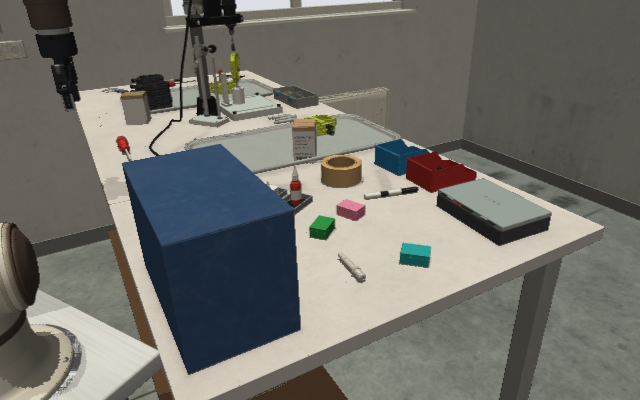

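Both bottles stand upright in the right lane, with tips at crop (333,425) and (350,108). The pin box has not moved. I'll check the numbers, then hand in.

Run:
```python
from h import *
d=viewer.get_image('top'); c=np.array([.5825,-.042,0])
for u in [(333,425),(350,108)]: print((ray(d,np.array(u)/6+[199.6,144.6],.095)-c).round(4))
for q in ['spindle_mid','pin_box_mid']:
    for r in viewer.boxes_of('top',q): print(q,round(r['conf'],2),w(d,r['centre']).round(4))
ctrl.close_job()
```

```text
[-0.0531 -0.0342  0.095 ]
[ 0.0453 -0.0355  0.095 ]
spindle_mid 0.64 [ 0.4541 -0.3061  0.0156]
spindle_mid 0.57 [ 0.6244 -0.0845  0.055 ]
pin_box_mid 0.89 [ 6.137e-01 -5.000e-04  3.050e-02]
pin_box_mid 0.88 [ 0.534  -0.3923  0.0266]
pin_box_mid 0.79 [ 0.6364 -0.2118  0.025 ]
pin_box_mid 0.74 [ 0.543  -0.1964  0.0197]
the job is handed in; nothing more can be done
```

The threadlocker lane is restocked and the job is handed in; it gave no verdict. I moved the old bottle to the front stop first, then stood the new one behind it at the back of the same lane, about 21 s in all against the 51 s limit.

My last checks, from the top camera:

| Item | Measured | Required |
|---|---|---|
| Old bottle, rack frame | x = -53 mm, y = -34 mm | x between -64 and -42 mm, y between -52 and -20 mm |
| New bottle, rack frame | x = +45 mm, y = -36 mm | x between -40 and +63 mm, y between -52 and -20 mm |
| Pin box | within about 5 mm of its starting reading | under 20 mm |
| Spindle | within about 4 mm of its starting reading | under 20 mm |

- **Bystanders:** those pin box and spindle differences are about the size of the detector's own error, and neither looks moved in the pictures.
- **Upright:** both bottles look upright in the top view, and the new one in the scene view too. The blue box hid the old bottle in the last scene view.
- **Wrong detection:** the spindle detector also reported a false match at the new bottle (confidence 0.57), which I ignored.
- **Arm:** it was clear of everything when I handed in, and no check failed.

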